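Set a figure on its holding batten and hold the batten out for screwing

TASK

I want to screw the little black cat to its holding batten from underneath. Stand the cat upright on the pencilled circle on the batten without dropping it, then slide the batten (do not lift it) out over the stand's edge until the pencil line across it lies right at the edge and square to it. The cat will now overbalance the batten, so finish still holding the bare end, with the batten flat on the stand and the cat still upright on its circle; leave the other things on the bench alone.

Things in the scene. Friction and masses are not known exactly. Their poses are not given: they have to be found in the camera images.
- cat: Seated cat figure, black painted wood, 75 mm high, 130 to 210 g. Origin under its centre, z up. Round body 44 mm across up to 32 mm, then a head 37 mm across with ears. Looks along its -x; feet and raised paw (-x) and tail (+x) stick out to 31 mm, so grip its flanks (+y and -y, 44 mm wide). Starts upright on the bench to the right of the stand, facing any way.
- batten: Loose plywood batten, 50 mm wide (x), 320 long (y), 15 thick, 130 g. Origin at the centre of its underside, z up. Lies flat on the stand along y; its -y (outer) end, with the pencilled circle, overhangs the stand's outer edge by 20 to 45 mm; the +y end is the bare end, free to be gripped across its width or pressed down.
- batten_spot (a point): Centre of the pencilled circle (48 mm across, with a 6 mm screw hole in its middle), on the batten's top face, 35 mm from its outer end and 125 mm from its origin along -y. The cat's foot belongs here.
- batten_line (a point): Middle of the pencil line drawn across the batten's top face, 130 mm from its outer end and 30 mm from its origin along -y; axes as the batten's.
- stand: Raised wooden work stand, fixed: flat top 170 mm (x) by 300 mm (y), 110 mm above the bench. Origin at the centre of its underside. Its outer edge is the short one on its -y side, facing the robot's right (turned up to 0.25 rad). With the cat on its circle and the line at this edge the batten tips outward unless its bare end is held.
- stand_edge (a point): Middle of the stand's outer top edge (150 mm from the stand's centre along -y, 110 mm above the bench); axes as the stand's, -y pointing outward.
- hen: Bystander: round terracotta hen figure, 58 mm across, 60 mm high, origin under its centre.
- jar: Bystander: amber glass jar with a white cap, 56 mm across, 65 mm high, origin under its centre.
- driver: Bystander: stubby wooden-handled screwdriver lying on the bench, 82 mm long, 29 mm thick, handle to its -x, origin under its middle.
- screw_tin: Bystander: shallow aluminium tin of screws, 64 mm across, 14 mm high, origin under its centre.
Not all that is in view belongs to the job. Of the things like the cat, leave any that is purple; of the rest the larger one is meant.

How it is judged:
On the way:
1. the cat stands upright and released on the circle while the batten is still drawn back on the stand (horizontal distance between cat and batten_spot below 0.007 m and angle between cat's own z axis and vertical below 0.1 rad and contact force between cat and batten above 0.3 N and contact force between cat and the arm below 0.05 N and contact force between cat and the fingers below 0.05 N and y of batten_line in the frame of stand_edge above 0.03 m), for 0.2 s.
At the end, for the whole second after the job is handed in: Fingers still hold the batten's bare half (over 0.5 N, 40 mm or more past its middle); batten at rest, flat on the stand (3 mm, 0.03 rad), line within 5 mm of the edge and square (0.07 rad); cat upright (0.1 rad), untouched, within 7 mm of the circle's centre (y of batten_line in the frame of stand_edge between -0.005 and 0.005 m and x of batten_line in the frame of stand_edge between -0.06 and 0.06 m and z of batten_line in the frame of stand_edge between 0.012 and 0.018 m and angle between the y axis of batten and the y axis of stand, either way round below 0.07 rad and angle between batten's own z axis and vertical below 0.03 rad and contact force between batten and stand above 0.3 N and contact force between batten and the fingers above 0.5 N and y of the grasp point in the frame of batten above 0.04 m and z of the grasp point in the frame of batten above 0 m and horizontal distance between cat and batten_spot below 0.007 m and angle between cat's own z axis and vertical below 0.1 rad and contact force between cat and batten above 0.3 N and contact force between cat and the fingers below 0.05 N and contact force between cat and the arm below 0.05 N and linear speed of batten below 0.01 m/s and linear speed of cat below 0.02 m/s); the arm keeps its last pose, push and grip.
It fails at once if the cat is dropped (moves faster than 0.4 m/s while nothing grips it) (linear speed of cat above 0.4 m/s and contact force between cat and the fingers below 0.05 N).
It fails at once if the cat falls over (angle between cat's own z axis and vertical above 0.6 rad).
It fails at once if the batten is lifted off the stand by more than 12 mm (z of batten in the frame of stand_edge above 0.012 m).
It fails at once if the batten tips over the edge (angle between batten's own z axis and vertical above 0.25 rad).
It fails at once if a bystander is moved by more than 25 mm (distance of any of hen, jar, driver, screw_tin from where it was at the start of the episode above 0.025 m).
It also fails if it takes over 58 s, if anything falls off the work surface, if the arm or the gripper's body presses on something with over 40 N, if the wrist force passes 120 N, or if a joint passes its speed limit or range.

ROBOT

A 7-joint arm with a two-finger parallel gripper is mounted at the origin on the work surface. World frame = base frame: x ahead of the robot, y to its left, z up, the work surface at z = 0. Lengths are in m, angles in rad, forces in N, time in s.
With the tool pointing down it reaches from about 0.4 to 0.85 m from the base axis. Payload 10.4 kg.
Tool frame: the origin (TCP) lies between the finger pads; the fingertips stand 14 mm ahead of it and the grasp point (between the pads) lies 5 mm behind it; z points along the fingers, y is the line along which they close (so a half turn about z gives the same grasp; the last joint's range is limited). The gripper opens to 85 mm and grips with 20 to 120 N. Pads are 22 mm wide; open, the fingers measure 114 mm over their backs; the gripper's body (76 mm by 85 mm) begins 54 mm behind the grasp point. The pads swing forward as they close: fully open they stand 13 mm farther back than shut.
Start: joints at [1.127, 0.332, -0.065, 1.46, 0.022, 1.35, -0.088], TCP at [0.255, -0.57, 0.245] pointing down, gripper open.
Joint ranges: [-2.6, 2.6], [-0.5, 2.12], [-1.47, 1.34], [0.16, 2.42], [-1.27, 4.41], [0.06, 2.06], [-2.6, 2.6]. Speed limits (rad/s): [2.22, 2.22, 2.79, 2.79, 3.14, 3.14, 3.14].

INTERFACE

Orientations are given as a unit quaternion [w, x, y, z].
In Python, from plant import read_state, snapshot, camera_params, order, trace, tip_of gives the robot as it stands.
- The arm moves only by the shell command python3 -m crank 'ROWS'. ROWS is JSON, a list of rows, each a list of 7 numbers: the shift along the tool's x, y, z in cm, then the turn, a rotation vector about the tool's x, y, z in degrees, then the finger opening in cm, from 0 to 8.54. In form: [[x, y, z, ax, ay, az, fingers], ...]. A call has 1 to 20 rows; each row shifts and turns the commanded pose from where the row before left it, along the tool's axes as they then stand; what a row does not reach is not made up. A row lasts 1/12 s, in which the tool goes at most 41.7 mm and 7.16 degrees, less where a joint would pass 70% of its speed; a pose out of reach is approached as far as the arm can. A call with a gripper value outside its range is refused whole. The fingers move at their own pace and stop on an object; the grip force is fixed at half the most. Time passes only in rows, so rows that do not move let the fingers close. It gives the time, the measured TCP pose, the force, the opening and the grip force at its end, in the units of the state.
- read_state(): the state, without advancing time (a new reading comes with each control period).
- snapshot(name): name is "scene" or "top"; returns (picture, depth): 420x560x3 uint8, blue, green, red; 420x560 float32, m along the optical axis (not along the pixel's ray), 0 where there is no reading.
- camera_params(name): a dict with "fov_y" (degrees; the focal length in pixels is half the picture's height over the tangent of half this angle, whatever the lens; pixels are square), "cx", "cy" (the principal point, pixels), "R" (3x3) and "t" (3): a world point X has camera coordinates R X + t. Camera axes: x right, y down, z forward; pixel columns grow to the right and rows downward; lengths in m; the calibration is good to about 2 mm. A picture is of the moment at which its call begins. camera_params takes no time and is no camera call.
- order.finish_job(): hands the job in; it is judged then, once.
Trained networks look in the newest picture that a camera, given by its name, has taken for a name from the list of things; names that differ only in an ending like _2 or _b are one class to them, and where a whole thing is asked for, a point or a joint stands for the part that bears it (a point fixed in the world has none). Each returns a list of dicts, best first, with "conf" (0 to 1); they miss things now and then, are a little off and sometimes report something else, mostly with a low value. They report only what shows in the picture. A call takes as long as a camera call. They do not tell look-alikes from the thing itself.
- trace(camera, target): "region" (420x560 bool, what is visible of it) and "uv" ([column, row] in pixels, amid what is visible of it).
- tip_of(camera, target): "uv" ([column, row] in pixels: a listed point, or the origin of a listed thing).
The state is a dict: "time_s": time; "qpos": joint angles; "joint_velocities": joint speeds; "joint_torque": joint torques, N m; "tool_pos": TCP position; "tool_rot": TCP orientation; "ft_force": force on the tool from outside, world axes, zero at the start; "ft_torque": the same for the moment, N m; "width": finger opening in m; "grip_force": force on a finger pad.
Only numpy, scipy, OpenCV 4.12 (cv2) and the standard library are available. Lean on these libraries where they do the work, as an engineer would, in place of code of your own. Each camera call takes 0.05 s, during which the arm holds its last target. There are 200 camera calls.

## Working session

There is one attempt and no reset: what is moved stays moved. The work goes in short steps, Python scripts to look and compute and a shell command to move; the robot and the scene stay as the last step left them, time stands still between calls to the robot, and variables do not carry over. Pictures are saved under pics/ and viewed, at most 13 in all, crops included, and the job is handed in when it is done.

```bash
mkdir -p pics
cat > h.py <<'E'
import numpy as np, cv2
from plant import *
from scipy.spatial.transform import Rotation as Ro
def cam(n):
    p=camera_params(n); f=210/np.tan(np.radians(p["fov_y"])/2)
    return f,p["cx"],p["cy"],np.array(p["R"]),np.array(p["t"])
def at_z(n,uv,z):
    f,cx,cy,R,t=cam(n); d=R.T@np.array([(uv[0]-cx)/f,(uv[1]-cy)/f,1]); c=-R.T@t
    return c+d*(z-c[2])/d[2]
def cloud(n,D):
    f,cx,cy,R,t=cam(n); v,u=np.mgrid[0:420,0:560]
    P=np.stack([(u-cx)/f*D,(v-cy)/f*D,D],-1)-t
    W=P@R; W[D==0]=np.nan
    return W
def proj(n,X):
    f,cx,cy,R,t=cam(n); c=R@np.array(X)+t; return [f*c[0]/c[2]+cx,f*c[1]/c[2]+cy]
E
python3 - <<'E'
from h import *
np.set_printoptions(precision=4,suppress=True)
a={}
for n in("scene","top"):
    p,D=snapshot(n); cv2.imwrite(f"pics/{n}0.png",p); np.save(f"{n}0.npy",D); W=cloud(n,D)
    f,cx,cy,R,t=cam(n); print(n,-R.T@t,R[2])
    for th in("cat","batten","stand","hen","jar","driver","screw_tin"):
        for r in trace(n,th):
            m=r["region"]; X=W[m]; print(th,round(r["conf"],2),np.round(r["uv"]),m.sum(),np.nanmedian(X,0),np.nanmax(X[:,2]))
    for th in("cat","batten_spot","batten_line","stand_edge"):
        for r in tip_of(n,th): print("tip",th,round(r["conf"],2),np.round(r["uv"],1),at_z(n,r["uv"],{"cat":0,"batten_spot":.125,"batten_line":.125,"stand_edge":.11}[th]))
print(read_state())
E
```

```text
scene [ 1.1585 -0.5933  0.82  ] [-0.5743  0.5126 -0.6383]
cat 0.73 [160. 272.] 459 [ 0.4567 -0.3514  0.0389] 0.07508885872753018
cat 0.61 [186. 243.] 391 [ 0.4085 -0.2534  0.0387] 0.07756210961407871
cat 0.57 [136. 297.] 243 [ 0.4695 -0.4283  0.0289] 0.05510723286503878
batten 0.82 [303. 208.] 1791 [0.57   0.0168 0.1255] 0.1302121190852173
hen 0.59 [207. 330.] 539 [ 0.6659 -0.3525  0.04  ] 0.0616810489921732
hen 0.24 [310. 220.] 3781 [0.6013 0.0282 0.1101] 0.12813528677201372
jar 0.85 [367. 178.] 378 [0.5155 0.3693 0.0418] 0.06958141649523697
driver 0.58 [258. 309.] 206 [ 0.6972 -0.2305  0.0244] 0.031842072013144804
screw_tin 0.75 [307. 220.] 3899 [0.6    0.0257 0.1101] 0.12865944338288923
screw_tin 0.61 [312. 176.] 82 [0.3598 0.2668 0.0051] 0.01651347918003745
tip cat 0.91 [164.9 280.1] [ 0.4485 -0.3443  0.    ]
tip cat 0.63 [135.5 300. ] [ 0.4593 -0.4309  0.    ]
tip cat 0.59 [187.  251.6] [ 0.3956 -0.2467  0.    ]
tip batten_spot 0.74 [364.5 186.5] [0.6095 0.2292 0.125 ]
tip batten_spot 0.33 [266.4 227.7] [ 0.5662 -0.1017  0.125 ]
tip batten_line 0.77 [296.1 204.7] [0.5457 0.0196 
[... 979 characters left out ...]
ine 0.91 [273.8 196.9] [0.5653 0.0049 0.125 ]
tip batten_line 0.61 [258.3 209.3] [0.528  0.0499 0.125 ]
tip stand_edge 0.59 [306.5 203.6] [ 0.5483 -0.0922  0.11  ]
{'time_s': 1.2, 'qpos': array([ 1.1274,  0.3322, -0.0647,  1.4601,  0.0216,  1.3499, -0.0885]), 'joint_velocities': array([-0.    , -0.0017,  0.0001, -0.0009,  0.0003, -0.0012, -0.0007]), 'joint_torque': array([  0.0006, -62.5237,   0.0493, -39.1836,   0.0164,   0.0018,
        -0.    ]), 'tool_pos': array([ 0.2553, -0.5705,  0.2453]), 'tool_rot': array([0.0001, 0.9779, 0.2088, 0.    ]), 'ft_force': array([-0.2991, -0.0836, -0.1877]), 'ft_torque': array([ 0.0173, -0.0035, -0.0071]), 'grip_force': 0.0, 'width': 0.08542504124705605}
```

View pics/scene0.png

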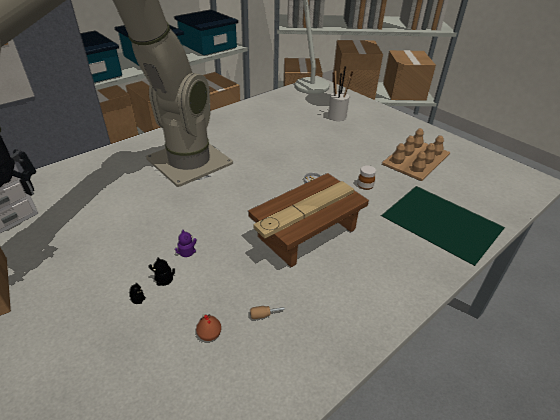

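View pics/top0.png

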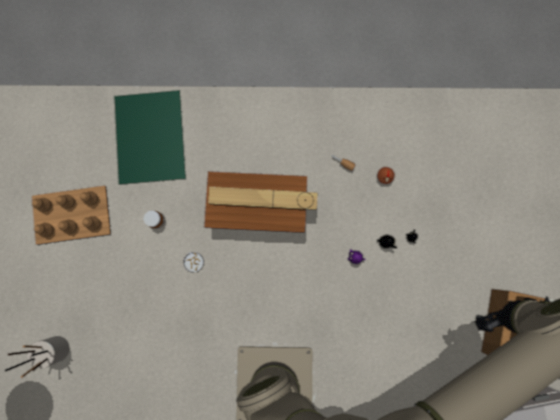

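The pictures show the large black cat at scene (161,271) and top (388,241), with the small black cat at (137,293) and the purple one at (186,243). The batten's circle is at top (305,200), its line at top (273,198), and the stand's outer edge at about column 307.

```bash
cat > fit.py <<'E'
from h import *
np.set_printoptions(precision=4,suppress=True)
def rect(P):
    (c,s,a)=cv2.minAreaRect((P[:,:2]*1000).astype(np.float32)); return np.round(c,1),np.round(s,1),round(a,2)
E
python3 - <<'E'
from fit import *
ims=[]
for n in("scene","top"):
    D=np.load(f"{n}0.npy"); p=cv2.imread(f"pics/{n}0.png"); W=cloud(n,D); Z=W[...,2]
    box=(W[...,0]>.42)&(W[...,0]<.72)&(W[...,1]>-.2)&(W[...,1]<.28)
    g=p.astype(int); 
    for nm,m in(("batten",box&(Z>.119)&(Z<.134)&(g[...,1]>120)),("stand",box&(Z>.103)&(Z<.134))):
        m=cv2.morphologyEx(m.astype(np.uint8),cv2.MORPH_OPEN,np.ones((3,3)))>0
        cs,_=cv2.findContours(m.astype(np.uint8),cv2.RETR_EXTERNAL,cv2.CHAIN_APPROX_NONE)
        c=max(cs,key=cv2.contourArea)[:,0]
        print(n,nm,m.sum(),rect(W[m]),np.median(Z[m]))
        # rect from pixel contour on known plane
        zz=.125 if nm=="batten" else .11
        Q=np.array([at_z(n,q,zz) for q in c]); print("  contour",rect(Q))
    # cat
    for x,y in((.442,-.342),):
        m=(np.hypot(W[...,0]-x,W[...,1]-y)<.05)&(Z>.008)
        for lo,hi in((.008,.03),(.03,.045),(.045,.06),(.06,.09)):
            k=m&(Z>lo)&(Z<hi); X=W[k]; print(n,"cat",lo,k.sum(),X.mean(0),X.min(0),X.max(0))
    u,v=map(int,proj(n,(.442,-.342,.03))); ims.append(cv2.resize(p[v-32:v+32,u-32:u+32],(400,400),interpolation=cv2.INTER_CUBIC))
cv2.imwrite("pics/cat0.png",np.hstack(ims))
E
```

```text
scene batten 1235 (array([565.5,  38.4]), array([319.8,  52.1]), 87.52) 0.12597637396081485
  contour (array([564.6,  39.6]), array([319.3,  49.3]), 87.4)
scene stand 4569 (array([556. ,  44.4]), array([332.4, 174.8]), 88.48) 0.11204922598909521
  contour (array([558. ,  48.6]), array([335.4, 176.1]), 87.78)
scene cat 0.008 130 [ 0.4591 -0.3468  0.0188] [ 0.4339 -0.369   0.0081] [ 0.4697 -0.3164  0.03  ]
scene cat 0.03 109 [ 0.4558 -0.35    0.0369] [ 0.4288 -0.3684  0.0305] [ 0.4677 -0.3247  0.0442]
scene cat 0.045 87 [ 0.4506 -0.3546  0.0536] [ 0.423  -0.3698  0.045 ] [ 0.4642 -0.3297  0.0596]
scene cat 0.06 111 [ 0.4494 -0.3484  0.0667] [ 0.4326 -0.3623  0.0602] [ 0.465  -0.332   0.0775]
top batten 1661 (array([563.,  39.]), array([319.1,  49.4]), 87.54) 0.1258482941675506
  contour (array([563. ,  38.6]), array([318.1,  48.4]), 87.54)
top stand 5843 (array([553.5,  45.7]), array([331.5, 170.3]), 87.75) 0.11236051111569424
  contour (array([553.1,  44.8]), array([331.6, 170.3]), 87.71)
top cat 0.008 35 [ 0.4369 -0.3295  0.0187] [ 0.3946 -0.3733  0.0082] [ 0.4864 -0.3149  0.0299]
top cat 0.03 50 [ 0.4406 -0.3337  0.0364] [ 0.4221 -0.3595  0.03  ] [ 0.4624 -0.3159  0.0441]
top cat 0.045 39 [ 0.4388 -0.3475  0.0545] [ 0.4215 -0.3695  0.0456] [ 0.4613 -0.3247  0.06  ]
top cat 0.06 92 [ 0.4431 -0.3451  0.0671] [ 0.4245 -0.364   0.06  ] [ 0.4604 -0.3299  0.0788]
```

View pics/cat0.png

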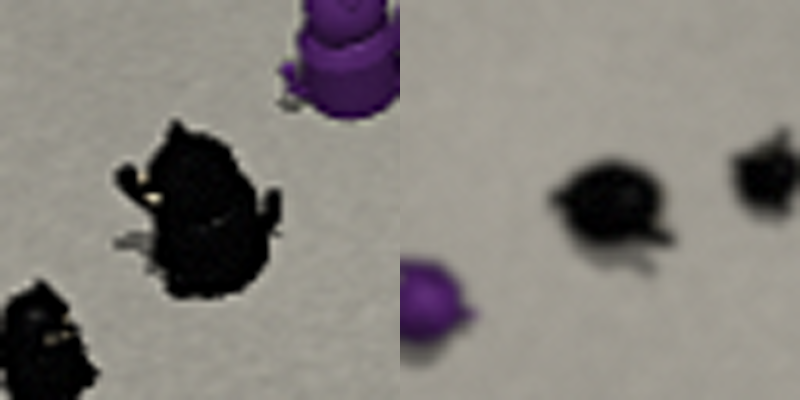

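Run:
```python
from fit import *
from scipy.optimize import minimize
th=np.linspace(0,2*np.pi,40); ims=[]
def hull(n,x,y,r,z0,z1):
    P=[proj(n,(x+r*np.cos(a),y+r*np.sin(a),z)) for z in(z0,z1) for a in th]
    S=8; m=np.zeros((420,560),np.uint8)
    cv2.fillConvexPoly(m,cv2.convexHull((np.array(P)*16).round().astype(np.int32)),1,shift=4); return m
dark={}
for n in("scene","top"):
    p=cv2.imread(f"pics/{n}0.png"); u,v=map(int,proj(n,(.444,-.345,.03)))
    k=np.zeros((420,560),bool); k[v-22:v+22,u-18:u+18]=True
    l,c=cv2.connectedComponents(((p.max(2)<55)&k).astype(np.uint8)); dark[n]=c==c[v,u]
    o=cv2.morphologyEx(dark[n].astype(np.uint8),cv2.MORPH_OPEN,np.ones((5,5)))
    print(n,dark[n].sum(),o.sum())
def iou(n,x,y):
    h=hull(n,x,y,.022,0,.032)|hull(n,x,y,.0185,.03,.062); d=dark[n]
    return (h&d).sum()/(h|d).sum()
g=[(x,y) for x in np.arange(.43,.462,.001) for y in np.arange(-.36,-.33,.001)]
S={n:np.array([iou(n,*q) for q in g]) for n in dark}
for s,nm in((S["scene"],"scene"),(S["top"],"top"),(S["scene"]+S["top"],"both")):
    i=np.argsort(-s)[:12]; print(nm,s[i[0]],np.mean([g[j] for j in i],0))
i=np.argsort(-(S["scene"]+S["top"]))[:12]; c=np.mean([g[j] for j in i],0)
for n in dark:
    p=cv2.imread(f"pics/{n}0.png"); h=hull(n,*c,.022,0,.032)|hull(n,*c,.0185,.03,.062)
    W=cloud(n,np.load(f"{n}0.npy")); e=dark[n]&(h==0); r=W[e]-[*c,0]
    for q in r: 
        if np.hypot(q[0],q[1])>.023 and np.hypot(q[0],q[1])<.045 and q[2]<.08: print(n,np.round(q*1000),round(np.degrees(np.arctan2(q[1],q[0]))))
# batten marks
n="top";p=cv2.imread("pics/top0.png"); c1=cv2.resize(p[180:220,250:325],None,fx=8,fy=8,interpolation=cv2.INTER_CUBIC); cv2.imwrite("pics/bat0.png",c1)
for X in((.5585,-.0859,.125),(.5627,.009,.125)): print([proj(m,X) for m in("scene","top")])
```

```text
scene 426 380
top 166 155Traceback (most recent call last):
  File "<stdin>", line 19, in <module>
  File "<stdin>", line 16, in iou
  File "<stdin>", line 5, in hull
  File "h.py", line 16, in proj
    f,cx,cy,R,t=cam(n); c=R@np.array(X)+t; return [f*c[0]/c[2]+cx,f*c[1]/c[2]+cy]
                ~~~^^^
  File "h.py", line 5, in cam
    p=camera_params(n); f=210/np.tan(np.radians(p["fov_y"])/2)
ValueError: time passes only in moves, steps and waits
```

Cache the camera parameters in the helper.

```bash
sed -i 's/^def cam(n)/import functools\n@functools.lru_cache(None)\ndef cam(n)/' h.py
cat > catfit.py <<'E'
from fit import *
th=np.linspace(0,2*np.pi,40)
def hull(n,x,y,z0,r,a,b):
    P=[proj(n,(x+r*np.cos(t),y+r*np.sin(t),z0+z)) for z in(a,b) for t in th]
    m=np.zeros((420,560),np.uint8)
    cv2.fillConvexPoly(m,cv2.convexHull((np.array(P)*16).round().astype(np.int32)),1,shift=4); return m
def model(n,x,y,z0=0): return hull(n,x,y,z0,.022,0,.032)|hull(n,x,y,z0,.0185,.03,.062)
def catfit(pics,x0,y0,z0=0,w=.015,thr=55):
    dark={}
    for n,p in pics.items():
        u,v=map(int,proj(n,(x0,y0,z0+.03))); k=np.zeros((420,560),bool); k[v-22:v+22,u-18:u+18]=True
        _,c=cv2.connectedComponents(((p.max(2)<thr)&k).astype(np.uint8)); dark[n]=c==c[v,u]
    g=np.array([(x,y) for x in np.arange(x0-w,x0+w,.001) for y in np.arange(y0-w,y0+w,.001)])
    S={n:np.array([(lambda h,d:(h&d).sum()/(h|d).sum())(model(n,*q,z0),dark[n]) for q in g]) for n in dark}
    S["all"]=sum(S.values())
    for n,s in S.items():
        i=np.argsort(-s)[:12]; c=g[i].mean(0); print(n,dark.get(n,s*0).sum(),s.max(),c)
    return c,dark
E
python3 - <<'E'
from catfit import *
pics={n:cv2.imread(f"pics/{n}0.png") for n in("scene","top")}
c,dark=catfit(pics,.444,-.345)
for n in dark:
    W=cloud(n,np.load(f"{n}0.npy")); e=dark[n]&(model(n,*c)==0); r=W[e]-[*c,0]; d=np.hypot(r[:,0],r[:,1])
    r=r[(d>.023)&(d<.045)&(r[:,2]<.08)]
    print(n,np.c_[np.round(r*1000),np.round(np.degrees(np.arctan2(r[:,1],r[:,0])))].tolist())
p=pics["top"]; cv2.imwrite("pics/bat0.png",cv2.resize(p[180:220,250:325],None,fx=8,fy=8,interpolation=cv2.INTER_CUBIC))
for X in((.5585,-.0859,.125),(.5627,.009,.125)): print([proj(m,X) for m in("scene","top")])
E
```

```text
scene 426 0.7806324110671937 [ 0.4438 -0.3447]
top 166 0.7256637168141593 [ 0.4408 -0.3468]
all 0.0 1.489619017959099 [ 0.4416 -0.3456]
scene [[-15.0, -22.0, 55.0, -125.0], [-14.0, -19.0, 54.0, -127.0], [-15.0, -22.0, 51.0, -125.0], [-13.0, -20.0, 52.0, -123.0], [-15.0, -23.0, 48.0, -123.0], [-10.0, -22.0, 51.0, -116.0], [-12.0, -22.0, 47.0, -118.0], [-12.0, -19.0, 44.0, -123.0], [-10.0, -21.0, 44.0, -115.0], [12.0, 26.0, 29.0, 65.0], [12.0, 29.0, 27.0, 68.0], [9.0, 24.0, 24.0, 69.0], [14.0, 25.0, 27.0, 62.0], [11.0, 29.0, 23.0, 68.0], [7.0, 25.0, 18.0, 75.0], [11.0, 26.0, 21.0, 67.0], [10.0, 29.0, 18.0, 71.0], [9.0, 24.0, 17.0, 69.0], [11.0, 25.0, 18.0, 66.0], [9.0, 29.0, 14.0, 72.0], [10.0, 23.0, 15.0, 66.0], [10.0, 25.0, 13.0, 69.0], [10.0, 22.0, 11.0, 66.0], [12.0, 24.0, 11.0, 64.0], [15.0, 19.0, 14.0, 52.0], [23.0, 1.0, -0.0, 3.0]]
top [[-17.0, -18.0, 52.0, -134.0], [-17.0, -18.0, 61.0, -133.0]]
[[np.float64(269.24031201787955), np.float64(223.52081375082852)], [np.float64(304.62675292784365), np.float64(199.47756411482982)]]
[[np.float64(297.50320943450885), np.float64(209.36050577578217)], [np.float64(272.3825232167515), np.float64(197.74896781384174)]]
```

View pics/bat0.png

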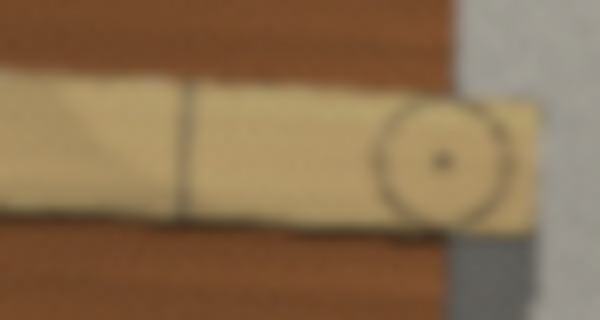

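Measured: cat at about (0.442, -0.3455) with its +x at about 67°, circle at about (0.558, -0.0865). The circle (crop 443,160) and line (185,150) match the predicted pixels to half a pixel. Next is the move to hover over the cat.

```bash
python3 -m crank '[[0,0,1.5,0,0,-7.15,6.8],[0,0,1.5,0,0,-7.15,6.8],[0,0,1.5,0,0,-7.15,6.8],[0,0,1.5,0,0,-7.15,6.8],[0,0,1.5,0,0,-7.15,6.8],[0,0,1.5,0,0,-7.15,6.8],[3.5,1.06,0,0,0,0,6.8],[3.5,1.06,0,0,0,0,6.8],[3.5,1.06,0,0,0,0,6.8],[3.5,1.06,0,0,0,0,6.8],[3.5,1.06,0,0,0,0,6.8],[3.5,1.06,0,0,0,0,6.8],[3.5,1.06,0,0,0,0,6.8],[3.5,1.06,0,0,0,0,6.8],[0,0,0,0,0,0,6.8],[0,0,0,0,0,0,6.8]]'
cat > go.py <<'E'
import sys; from fit import *
s=read_state(); R=Ro.from_quat(np.roll(s["tool_rot"],-1)).as_matrix()
print("pos",s["tool_pos"],"x-yaw",np.degrees(np.arctan2(R[1,0],R[0,0])),"zax",R[:,2],"w",s["width"],"g",s["grip_force"],"f",s["ft_force"],"t",s["time_s"])
print("q",s["qpos"])
if len(sys.argv)>3: print("tool cm",100*R.T@(np.array(list(map(float,sys.argv[1:4])))-s["tool_pos"]))
E
python3 go.py .442 -.3455 .021
```

```text
time_s: 2.53
tool_pos: [0.4444, -0.3438, 0.1555]
tool_rot: [0.0, 0.833, 0.554, 0.0]
ft_force: [0.6, -0.2, 0.1]
width: 0.0682
grip_force: 0.0
pos [ 0.4444 -0.3438  0.1555] x-yaw 67.27849174927222 zax [ 0.0007  0.0002 -1.    ] w 0.06823848924268067 g 0.0 f [ 0.5521 -0.1778  0.1404] t 2.5333
q [ 0.8635  0.2828 -0.3338  1.73    0.1     1.145   0.1041]
tool cm [-0.2571 -0.1608 13.4519]
```

```bash
python3 -m crank '[[-0.25,-0.15,1.5,0,0,0,6.8],[0,0,2.5,0,0,0,6.8],[0,0,2.5,0,0,0,6.8],[0,0,2.5,0,0,0,6.8],[0,0,2,0,0,0,6.8],[0,0,1.3,0,0,0,6.8],[0,0,0.6,0,0,0,6.8],[0,0,0.4,0,0,0,6.8],[0,0,0,0,0,0,6.8],[0,0,0,0,0,0,6.8]]'; python3 go.py .442 -.3455 .022
```

```text
time_s: 3.37
tool_pos: [0.4408, -0.3482, 0.0233]
tool_rot: [0.001, 0.834, 0.552, 0.0]
ft_force: [-0.4, 0.3, -0.5]
width: 0.0678
grip_force: 0.0
pos [ 0.4408 -0.3482  0.0233] x-yaw 66.99242511387436 zax [ 0.001 -0.001 -1.   ] w 0.06780852195298803 g 0.0 f [-0.4357  0.2971 -0.5386] t 3.3667
q [ 0.8452  0.444  -0.3073  1.8314  0.1683  0.89    0.0582]
tool cm [0.2946 0.0045 0.1252]
```

```bash
python3 -m crank '[[0.3,0,0.1,0,0,0,6.8],[0,0,0,0,0,0,6],[0,0,0,0,0,0,5.4],[0,0,0,0,0,0,5],[0,0,0,0,0,0,4.6],[0,0,0,0,0,0,4.2],[0,0,0,0,0,0,3.8],[0,0,0,0,0,0,3.8],[0,0,0,0,0,0,3.8],[0,0,0,0,0,0,3.8]]'; python3 go.py .442 -.3455 .022
```

```text
time_s: 4.2
tool_pos: [0.4423, -0.3452, 0.0223]
tool_rot: [0.001, 0.834, 0.552, 0.0]
ft_force: [0.4, 0.4, 6.7]
width: 0.0421
grip_force: 60.0
pos [ 0.4423 -0.3452  0.0223] x-yaw 67.01284286203548 zax [ 0.0014 -0.001  -1.    ] w 0.0420690226864006 g 59.95433683739975 f [0.4078 0.4414 6.6842] t 4.2
q [ 0.8406  0.4442 -0.3084  1.8339  0.1692  0.8873  0.052 ]
tool cm [-0.0377 -0.0166  0.0276]
```

```bash
python3 -m crank '[[0,0,-0.5,0,0,0,3.5],[0,0,-1.5,0,0,0,3.5],[0,0,-2.5,0,0,0,3.5],[0,0,-3,0,0,0,3.5],[0,0,-3,0,0,0,3.5],[0,0,-3,0,0,0,3.5],[0,0,-3,0,0,0,3.5],[0,0,-1.5,0,0,0,3.5],[0,0,0,0,0,0,3.5],[0,0,0,0,0,0,3.5],[0,0,0,0,0,0,3.5]]'
python3 - <<'E'
from h import *
s=read_state(); print(s["tool_pos"],s["width"],s["grip_force"],s["ft_force"])
p,D=snapshot("scene"); cv2.imwrite("pics/scene1.png",p); np.save("scene1.npy",D)
u,v=map(int,proj("scene",s["tool_pos"])); print(u,v)
cv2.imwrite("pics/held.png",cv2.resize(p[v-50:v+40,u-60:u+60],None,fx=6,fy=6,interpolation=cv2.INTER_CUBIC))
E
python3 go.py .558 -.0865 .2
```

```text
time_s: 5.12
tool_pos: [0.4408, -0.3444, 0.1999]
tool_rot: [-0.001, 0.834, 0.552, -0.0]
ft_force: [0.5, 0.6, -1.8]
width: 0.042
grip_force: 61.3
[ 0.44078997 -0.34439201  0.19985217] 0.04204934295340586 61.250283402250716 [ 0.50993494  0.57855054 -1.7635014 ]
149 220
pos [ 0.4407 -0.3443  0.1996] x-yaw 67.00666150076951 zax [-0.0023  0.0017 -1.    ] w 0.04201196202955842 g 61.25041513048927 f [ 0.0968  0.1286 -1.4523] t 5.1667
q [ 0.8718  0.2412 -0.3356  1.6834  0.0831  1.2339  0.1162]
tool cm [28.3156  0.7259 -0.0268]
```

View pics/held.png

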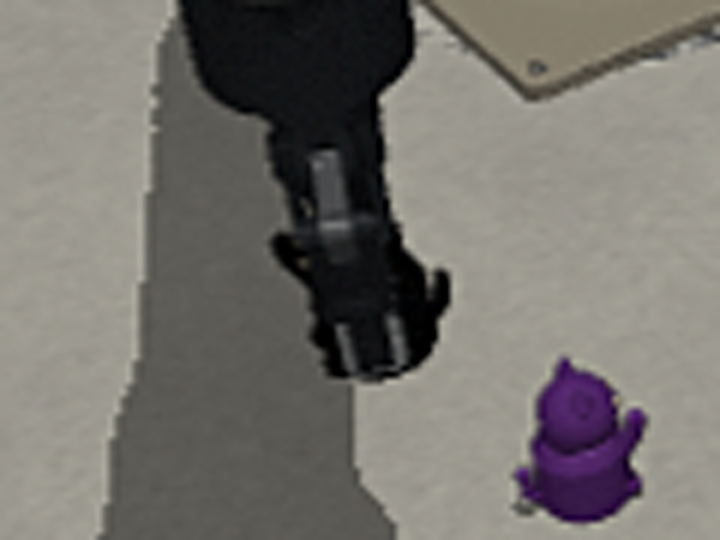

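The cat hangs upright in the fingers: body bottom at about crop (380,370), paw on the left, tail on the right. I'll check its centring along the pads numerically.

Run:
```python
from catfit import *
p=cv2.imread("pics/scene1.png"); tp=np.array([.4408,-.3444,.1999]); z0=tp[2]-.0223
m=(p.max(2)<75); ox,oy=149-60,220-50
for r in range(oy+46,oy+64,2):
    c=np.where(m[r,ox+40:ox+85])[0]+ox+40; 
    c2=np.where((model("scene",tp[0],tp[1],z0)>0)[r])[0]
    print(r,c.min() if len(c) else None,c.max() if len(c) else None,"model",c2[[0,-1]] if len(c2) else None)
print([proj("scene",tp+np.array(d)) for d in((0,0,0),(.0039,.0092,0),(0,0,-.022))])
W=cloud("scene",np.load("scene1.npy")); d=np.hypot(W[...,0]-tp[0],W[...,1]-tp[1])
k=(d<.05)&(W[...,2]>.17)&(W[...,2]<.205); X=W[k]-tp
ax=np.array([np.cos(np.radians(67)),np.sin(np.radians(67))]); ay=np.array([ax[1],-ax[0]])
u=X[:,:2]@ax; v=X[:,:2]@ay
for lo,hi in((-.03,-.02),(-.02,-.012),(-.012,-.004)):
    q=(X[:,2]>lo)&(X[:,2]<hi); print(lo,q.sum(),"along x",np.percentile(u[q],[0,5,50,95,100])*1e3,"y",np.percentile(v[q],[0,5,50,95,100])*1e3)
# circle fit on body points
from scipy.optimize import least_squares
q=(X[:,2]<-.005)&(np.abs(u)<.03)&(v<.0225)
f=least_squares(lambda c:np.hypot(u[q]-c[0],v[q]-c[1])-.022,[0,0],loss="soft_l1",f_scale=.001); print(f.x*1e3,q.sum())
```

```text
216 138 163 model [140 159]
218 140 163 model [139 159]
220 140 163 model [139 160]
222 141 162 model [140 160]
224 141 161 model [140 161]
226 140 161 model [141 161]
228 142 160 model [141 161]
230 142 158 model [142 159]
232 143 155 model [143 157]
[[np.float64(149.5801937974574), np.float64(220.28250489786117)], [np.float64(154.07062015374953), np.float64(219.4694141402416)], [np.float64(151.28451812806526), np.float64(227.439803184604)]]
-0.03 4 along x [-2.2444 -1.1873  5.8503 10.8034 11.4926] y [15.8631 16.1054 18.2898 19.6367 19.7313]
-0.02 34 along x [-23.3867 -21.4475  10.8473  23.02    23.6826] y [-6.2856 -2.5229 15.6555 21.9171 25.6631]
-0.012 51 along x [-18.9856 -17.5374   8.8014  26.9635  29.3704] y [-4.8164 -4.301  16.1484 29.6436 33.4286]
[ 1.3799 -0.2812] 70
```

```bash
python3 -m crank '[[1.3,0.1,0,0,0,0,3.5],[2.5,0.07,0,0,0,0,3.5],[3,0.07,0,0,0,0,3.5],[3,0.07,0,0,0,0,3.5],[3,0.07,0,0,0,0,3.5],[3,0.07,0,0,0,0,3.5],[3,0.07,0,0,0,0,3.5],[3,0.07,0,0,0,0,3.5],[3,0.07,0,0,0,0,3.5],[2.5,0.07,0,0,0,0,3.5],[1,0.07,0,0,0,0,3.5],[0,0,0,0,0,0,3.5],[0,0,0,0,0,0,3.5],[0,0,0,0,0,0,3.5],[0,0,0,0,0,0,3.5]]'; python3 go.py .5577 -.0865 .1485
```

```text
time_s: 6.42
tool_pos: [0.5589, -0.089, 0.201]
tool_rot: [0.0, 0.834, 0.551, -0.0]
ft_force: [0.1, -0.3, -1.5]
width: 0.0424
grip_force: 61.2
pos [ 0.5589 -0.089   0.201 ] x-yaw 66.87994884993148 zax [-0.0007 -0.0006 -1.    ] w 0.04240807413385266 g 61.18833599991376 f [ 0.1124 -0.3473 -1.4918] t 6.4167
q [ 0.5118  0.2748 -0.5117  1.6584  0.1413  1.2459 -0.4327]
tool cm [ 0.1852 -0.2079  5.2493]
```

```bash
python3 -m crank '[[0.18,-0.2,0.7,0,0,0,3.5],[0,0,1.2,0,0,0,3.5],[0,0,1.2,0,0,0,3.5],[0,0,0.8,0,0,0,3.5],[0,0,0.5,0,0,0,3.5],[0,0,0.3,0,0,0,3.5],[0,0,0.2,0,0,0,3.5],[0,0,0,0,0,0,3.5],[0,0,0,0,0,0,3.5],[0,0,0,0,0,0,3.5]]'; python3 go.py .5577 -.0865 .1473
python3 - <<'E'
from catfit import *
s=read_state();tp=s["tool_pos"];f={}
for n in("scene","top"):
    p,D=snapshot(n); cv2.imwrite(f"pics/{n}2.png",p); u,v=map(int,proj(n,tp)); print(n,u,v)
    f[n]=cv2.resize(p[v-28:v+28,u-30:u+30],(420,392),interpolation=cv2.INTER_CUBIC)
cv2.imwrite("pics/low.png",np.hstack([f["scene"],f["top"]])[:,:800])
E
```

```text
time_s: 7.25
tool_pos: [0.5586, -0.085, 0.1528]
tool_rot: [0.0, 0.834, 0.552, 0.0]
ft_force: [0.2, 0.6, -1.7]
width: 0.0424
grip_force: 61.2
pos [ 0.5586 -0.085   0.1528] x-yaw 67.01343999949663 zax [ 0.0008 -0.0002 -1.    ] w 0.042434110838501966 g 61.197131073640776 f [ 0.2459  0.6011 -1.6888] t 7.25
q [ 0.5006  0.3154 -0.5087  1.717   0.1664  1.1513 -0.4563]
tool cm [-0.1788 -0.0258  0.5473]
scene 269 215
top 304 198
```

View pics/low.png

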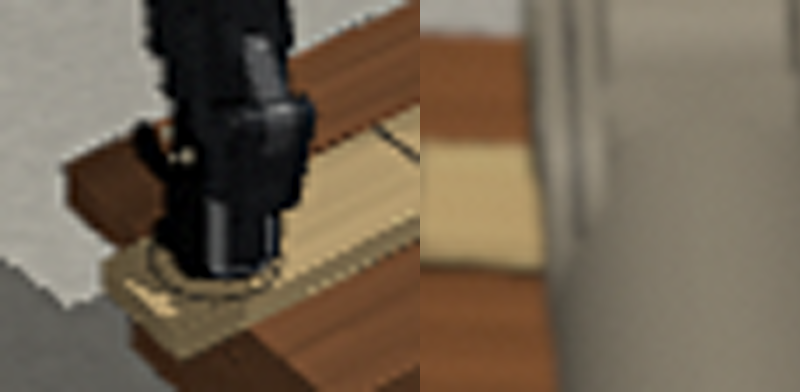

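The scene crop shows the cat's foot just above the circle, roughly concentric with it. I'll lower it gently the last 5 mm.

```bash
python3 -m crank '[[-0.15,0,0.1,0,0,0,3.5],[0,0,0.1,0,0,0,3.5],[0,0,0.1,0,0,0,3.5],[0,0,0.1,0,0,0,3.5],[0,0,0,0,0,0,3.5],[0,0,0,0,0,0,3.5]]'; python3 go.py .5577 -.0865 .1473
```

```text
time_s: 7.85
tool_pos: [0.5577, -0.0863, 0.1482]
tool_rot: [-0.0, 0.834, 0.552, -0.0]
ft_force: [-0.0, 0.4, -1.9]
width: 0.0422
grip_force: 61.2
pos [ 0.5577 -0.0863  0.1482] x-yaw 67.01321358855253 zax [-0.0001  0.     -1.    ] w 0.04220553654496503 g 61.19761810803993 f [-0.0188  0.3835 -1.9248] t 7.85
q [ 0.5019  0.3191 -0.5073  1.7228  0.1683  1.1432 -0.4552]
tool cm [-0.0182  0.0077  0.0922]
```

```bash
python3 -m crank '[[0,0,0.05,0,0,0,3.5],[0,0,0.05,0,0,0,3.5],[0,0,0,0,0,0,3.5],[0,0,0,0,0,0,3.5]]'; python3 go.py .5577 -.0865 .1473
```

```text
time_s: 8.18
tool_pos: [0.5578, -0.0863, 0.1474]
tool_rot: [0.0, 0.834, 0.552, 0.0]
ft_force: [0.0, 0.2, -1.0]
width: 0.042
grip_force: 61.2
pos [ 0.5578 -0.0863  0.1474] x-yaw 67.01278561983507 zax [ 0.0001 -0.0001 -1.    ] w 0.041957600112636134 g 61.21578317087369 f [ 0.0258  0.1565 -0.9914] t 8.1833
q [ 0.5018  0.32   -0.5072  1.7236  0.1689  1.1413 -0.4556]
tool cm [-0.0175 -0.0016  0.0055]
```

Contact is starting, so I press a touch more and open gently.

```bash
python3 -m crank '[[0,0,0.05,0,0,0,3.5],[0,0,0,0,0,0,3.5],[0,0,0,0,0,0,3.5]]'; python3 -m crank '[[0,0,0,0,0,0,4.4],[0,0,0,0,0,0,4.6],[0,0,0,0,0,0,4.9],[0,0,0,0,0,0,5.3],[0,0,0,0,0,0,5.8],[0,0,0,0,0,0,6.4],[0,0,0,0,0,0,6.8],[0,0,0,0,0,0,6.8]]'; python3 go.py
```

```text
time_s: 8.43
tool_pos: [0.5578, -0.0863, 0.1473]
tool_rot: [0.0, 0.834, 0.552, 0.0]
ft_force: [-2.6, 0.4, 6.0]
width: 0.0422
grip_force: 61.9
time_s: 9.1
tool_pos: [0.5578, -0.0863, 0.1468]
tool_rot: [0.0, 0.834, 0.552, 0.0]
ft_force: [-1.1, 0.8, -0.7]
width: 0.0677
grip_force: 0.0
pos [ 0.5578 -0.0863  0.1468] x-yaw 67.00760142771178 zax [ 0.0001 -0.     -1.    ] w 0.06774807158346965 g 0.0 f [-1.0916  0.8165 -0.7079] t 9.1
q [ 0.5017  0.3205 -0.507   1.7242  0.1692  1.1404 -0.4559]
```

```bash
python3 -m crank '[[0,0,-0.5,0,0,0,6.8],[0,0,-1,0,0,0,6.8],[0,0,-2,0,0,0,6.8],[0,0,-3,0,0,0,6.8],[0,0,-3,0,0,0,6.8],[0,0,-2.5,0,0,-6.9,6.8],[0,0,0,0,0,-6.8,6.8],[0,0,0,0,0,-6.8,6.8],[3,0,0,0,0,0,6.8],[4,0,0,0,0,0,6.8],[4,0,0,0,0,0,6.8],[4,0,0,0,0,0,6.8],[4,0,0,0,0,0,6.8],[4,0,0,0,0,0,6.8],[2,0,0,0,0,0,6.8],[0,0,0,0,0,0,6.8],[0,0,0,0,0,0,6.8]]'; python3 go.py .5694 .164 .127
python3 - <<'E'
from catfit import *
pics={}
for n in("scene","top"):
    p,D=snapshot(n); pics[n]=p; cv2.imwrite(f"pics/{n}3.png",p); np.save(f"{n}3.npy",D)
    W=cloud(n,D);Z=W[...,2]; box=(W[...,0]>.42)&(W[...,0]<.72)&(W[...,1]>-.2)&(W[...,1]<.28)
    m=box&(Z>.119)&(Z<.134)&(p[...,1]>120); m=cv2.morphologyEx(m.astype(np.uint8),cv2.MORPH_OPEN,np.ones((3,3)))>0
    print(n,m.sum(),rect(W[m]))
catfit({"scene":pics["scene"]},.558,-.0865,.125)
u,v=map(int,proj("scene",(.558,-.0865,.14))); a=cv2.resize(pics["scene"][v-30:v+20,u-30:u+50],None,fx=5,fy=5,interpolation=cv2.INTER_CUBIC)
u,v=map(int,proj("top",(.558,-.0865,.14))); b=cv2.resize(pics["top"][v-30:v+20,u-40:u+30],None,fx=5,fy=5,interpolation=cv2.INTER_CUBIC)
cv2.imwrite("pics/placed.png",np.hstack([a,b]))
E
```

```text
time_s: 10.52
tool_pos: [0.5683, 0.165, 0.2677]
tool_rot: [0.0, 0.721, 0.693, 0.0]
ft_force: [0.3, -1.0, 0.2]
width: 0.0682
grip_force: 0.0
pos [0.5683 0.165  0.2677] x-yaw 87.67612743494693 zax [ 0.0007  0.0005 -1.    ] w 0.06817068071183764 g 0.0 f [ 0.289  -0.9712  0.1875] t 10.5167
q [ 0.1936  0.3219 -0.6909  1.4913  0.2059  1.4014 -0.5471]
tool cm [-0.1035  0.1016 14.0686]
scene 982 (array([564.9,  38.8]), array([319.3,  52.3]), 87.88)
top 1026 (array([561.7,   6.2]), array([253.1,  48.2]), 87.69)
scene 444 0.8126232741617357 [ 0.5558 -0.0837]
all 0.0 0.8126232741617357 [ 0.5558 -0.0837]
```

View pics/placed.png

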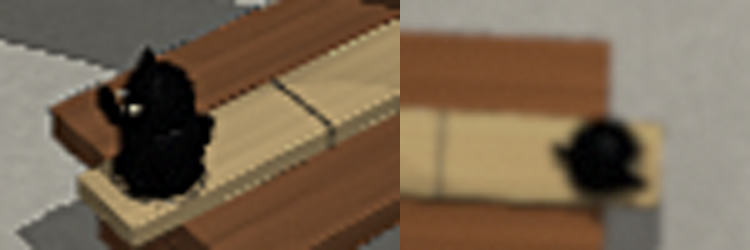

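The cat stands upright on the circle (scene crop foot at about 155,190; top crop 605,158). Only slivers of the circle show, so I'll check centring more closely.

Run:
```python
from catfit import *
pics={n:cv2.imread(f"pics/{n}3.png") for n in("scene","top")}
catfit(pics,.558,-.0865,.125)
for n,p in pics.items():
    C=np.array([.5577,-.0865,.125]); tail=np.array([np.cos(np.radians(67)),np.sin(np.radians(67))])
u,v=map(int,proj("scene",(.558,-.0865,.13)))
a=cv2.resize(pics["scene"][v-22:v+18,u-22:u+28],None,fx=12,fy=12,interpolation=cv2.INTER_CUBIC)
b=np.clip(a.astype(float)*1.3,0,255).astype(np.uint8)
for r,col in((.024,(0,0,255)),):
    P=[proj("scene",(.5577+r*np.cos(t),-.0865+r*np.sin(t),.125)) for t in np.linspace(0,2*np.pi,37)]
    for q in P: cv2.circle(b,(int((q[0]-u+22+.5)*12),int((q[1]-v+22+.5)*12)),2,col,-1)
cv2.imwrite("pics/circ.png",b)
```

```text
scene 444 0.8126232741617357 [ 0.5558 -0.0837]
top 177 0.7510729613733905 [ 0.5535 -0.0862]
all 0.0 1.5530488060766294 [ 0.5552 -0.0846]
```

View pics/circ.png

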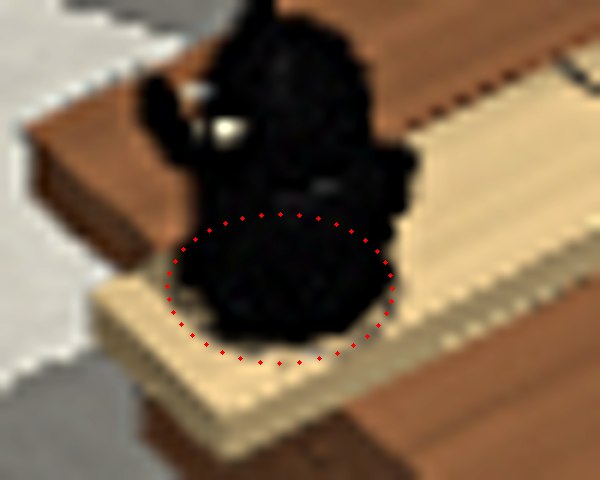

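The cat seems off the circle by about 4 mm, mostly along the old closing direction. It's inside the limit but the margin is thin. I'll nudge it with a soft, position-limited closing of the fingers around the right centre.

```bash
python3 -m crank '[[0,0,0,0,0,6.9,6.8],[0,0,0,0,0,6.9,6.8],[0,0,0,0,0,6.8,6.8],[-1.5,0.6,0,0,0,0,6.8],[-3,1.15,0,0,0,0,6.8],[-3,1.15,0,0,0,0,6.8],[-3,1.15,0,0,0,0,6.8],[-3,1.15,0,0,0,0,6.8],[-3,1.15,0,0,0,0,6.8],[-3,1.15,0,0,0,0,6.8],[-2.5,0.9,0,0,0,0,6.8],[-1.5,0.6,0,0,0,0,6.8],[0,0,0,0,0,0,6.8],[0,0,0,0,0,0,6.8],[0,0,0,0,0,0,6.8]]'; python3 go.py .559 -.087 .149
```

```text
time_s: 11.87
tool_pos: [0.5591, -0.0881, 0.2671]
tool_rot: [0.0, 0.835, 0.551, 0.0]
ft_force: [0.1, 0.6, -0.2]
width: 0.0677
grip_force: 0.0
pos [ 0.5591 -0.0881  0.2671] x-yaw 66.87192408647674 zax [ 0.0004  0.0001 -1.    ] w 0.06769774820274803 g 0.0 f [ 0.1403  0.5652 -0.2118] t 11.8667
q [ 0.5074  0.23   -0.5054  1.5674  0.1127  1.3729 -0.4127]
tool cm [ 0.0924 -0.055  11.8137]
```

```bash
python3 -m crank '[[0,-0.05,1.5,0,0,0,6.8],[0,0,2.5,0,0,0,6.8],[0,0,2.5,0,0,0,6.8],[0,0,2.2,0,0,0,6.8],[0,0,1.5,0,0,0,6.8],[0,0,0.9,0,0,0,6.8],[0,0,0.4,0,0,0,6.8],[0,0,0.2,0,0,0,6.8],[0,0,0,0,0,0,6.8],[0,0,0,0,0,0,6.8],[0,0,0,0,0,0,6.8]]'; python3 go.py .559 -.087 .149
```

```text
time_s: 12.78
tool_pos: [0.5593, -0.0878, 0.1508]
tool_rot: [0.001, 0.834, 0.551, 0.001]
ft_force: [-0.3, 0.2, 0.1]
width: 0.0679
grip_force: 0.0
pos [ 0.5593 -0.0878  0.1508] x-yaw 66.9145138090561 zax [ 0.0015 -0.0004 -1.    ] w 0.0678740336883231 g 0.0 f [-0.2735  0.2497  0.0983] t 12.7833
q [ 0.4942  0.3173 -0.4958  1.7173  0.164   1.1466 -0.4512]
tool cm [ 0.0639 -0.0608  0.1805]
```

```bash
python3 -m crank '[[0,-0.05,0.1,0,0,0,6],[0,0,0,0,0,0,5.6],[0,0,0,0,0,0,5.3],[0,0,0,0,0,0,5.1],[0,0,0,0,0,0,4.9],[0,0,0,0,0,0,4.8],[0,0,0,0,0,0,4.7],[0,0,0,0,0,0,4.6],[0,0,0,0,0,0,4.5],[0,0,0,0,0,0,4.4],[0,0,0,0,0,0,4.35],[0,0,0,0,0,0,4.35]]'; python3 go.py .559 -.087 .149;  python3 -m crank '[[0,0,0,0,0,0,4.45],[0,0,0,0,0,0,4.55],[0,0,0,0,0,0,4.7],[0,0,0,0,0,0,4.9],[0,0,0,0,0,0,5.2],[0,0,0,0,0,0,5.6],[0,0,0,0,0,0,6.2],[0,0,0,0,0,0,6.8],[0,0,0,0,0,0,6.8]]'; python3 go.py
```

```text
time_s: 13.78
tool_pos: [0.5582, -0.0875, 0.1488]
tool_rot: [-0.0, 0.834, 0.551, -0.0]
ft_force: [-1.6, 0.9, 1.3]
width: 0.0436
grip_force: 2.4
pos [ 0.5582 -0.0875  0.1488] x-yaw 66.91860581449284 zax [-0.0003  0.     -1.    ] w 0.04355493417879588 g 2.3676391236222116 f [-1.6181  0.8705  1.3156] t 13.7833
q [ 0.4941  0.3181 -0.4957  1.7208  0.1641  1.1442 -0.4517]
tool cm [ 0.0821  0.0563 -0.0186]
time_s: 14.53
tool_pos: [0.5583, -0.0876, 0.1488]
tool_rot: [0.0, 0.834, 0.551, 0.0]
ft_force: [1.0, -0.2, -0.5]
width: 0.0681
grip_force: 0.0
pos [ 0.5583 -0.0876  0.1488] x-yaw 66.91333670509694 zax [ 0.0001 -0.     -1.    ] w 0.06806912413238891 g 0.0 f [ 0.9933 -0.2097 -0.5366] t 14.5333
q [ 0.4941  0.3182 -0.4956  1.7207  0.1642  1.1439 -0.4517]
```

```bash
python3 -m crank '[[0,0,-0.5,0,0,0,6.8],[0,0,-1,0,0,0,6.8],[0,0,-2,0,0,0,6.8],[0,0,-3,0,0,0,6.8],[0,0,-3,0,0,0,6.8],[0,0,-2,0,0,-6.9,6.8],[0,0,0,0,0,-6.8,6.8],[0,0,0,0,0,-6.8,6.8],[3,0,0,0,0,0,6.8],[4,0,0,0,0,0,6.8],[4,0,0,0,0,0,6.8],[4,0,0,0,0,0,6.8],[4,0,0,0,0,0,6.8],[4,0,0,0,0,0,6.8],[2.1,0,0,0,0,0,6.8],[0,0,0,0,0,0,6.8],[0,0,0,0,0,0,6.8]]'; python3 go.py .5694 .164 .127
python3 - <<'E'
from catfit import *
pics={}
for n in("scene","top"):
    p,D=snapshot(n); pics[n]=p; cv2.imwrite(f"pics/{n}4.png",p); np.save(f"{n}4.npy",D)
    W=cloud(n,D);Z=W[...,2]; box=(W[...,0]>.42)&(W[...,0]<.72)&(W[...,1]>-.2)&(W[...,1]<.28)
    m=box&(Z>.119)&(Z<.134)&(p[...,1]>120); m=cv2.morphologyEx(m.astype(np.uint8),cv2.MORPH_OPEN,np.ones((3,3)))>0
    print(n,m.sum(),rect(W[m]))
catfit(pics,.558,-.0865,.125)
u,v=map(int,proj("scene",(.558,-.0865,.13)))
a=cv2.resize(pics["scene"][v-22:v+18,u-22:u+28],None,fx=12,fy=12,interpolation=cv2.INTER_CUBIC)
b=np.clip(a.astype(float)*1.3,0,255).astype(np.uint8)
cv2.imwrite("pics/circ2.png",b)
E
```

```text
time_s: 15.95
tool_pos: [0.5694, 0.1647, 0.2646]
tool_rot: [0.0, 0.722, 0.692, 0.0]
ft_force: [-0.6, -1.3, -0.5]
width: 0.068
grip_force: 0.0
pos [0.5694 0.1647 0.2646] x-yaw 87.57919993409062 zax [ 0.0006  0.0004 -1.    ] w 0.06801033431705354 g 0.0 f [-0.5503 -1.3154 -0.4808] t 15.95
q [ 0.185   0.3233 -0.679   1.4939  0.2039  1.3955 -0.5462]
tool cm [-0.0758 -0.0031 13.7634]
scene 939 (array([564.5,  38.7]), array([320.5,  52.7]), 87.02)
top 1013 (array([561.3,   6. ]), array([252.9,  49.5]), 87.92)
scene 447 0.80859375 [ 0.5573 -0.0842]
top 171 0.7327586206896551 [ 0.5543 -0.086 ]
all 0.0 1.518358638895576 [ 0.5556 -0.0848]
```

View pics/circ2.png

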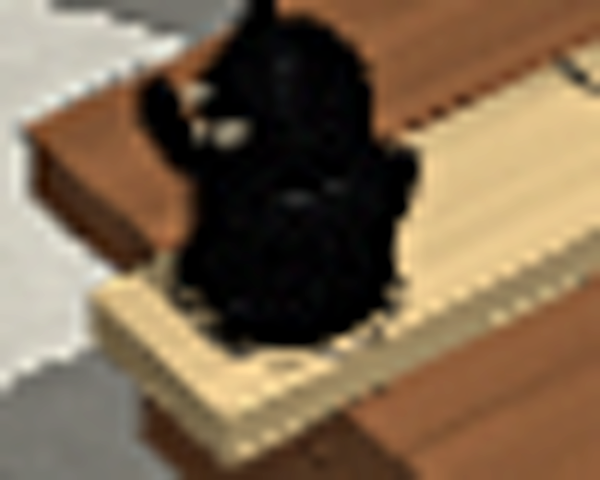

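Run:
```python
from catfit import *
pics={n:cv2.imread(f"pics/{n}0.png") for n in("scene","top")}
for n,(u,v) in(("scene",(269.2,223.5)),("top",(304.9,199.6))):
    g=cv2.cvtColor(pics[n],cv2.COLOR_BGR2GRAY).astype(float); U,V=round(u),round(v); w=g[V-3:V+4,U-3:U+4]
    print(n,w.astype(int).tolist()); k=np.clip(np.median(w)-w-8,0,None); vv,uu=np.mgrid[V-3:V+4,U-3:U+4]
    q=((k*uu).sum()/k.sum(),(k*vv).sum()/k.sum()); print(q,at_z(n,q,.125))
# pixel of batten moved? compare scene0/scene4 along the line mark
a,b=[cv2.cvtColor(cv2.imread(f"pics/scene{i}.png"),cv2.COLOR_BGR2GRAY).astype(np.float32)[195:222,284:312] for i in(0,4)]
print("shift",cv2.phaseCorrelate(a,b))
```

```text
scene [[143, 143, 142, 144, 145, 144, 143], [141, 143, 147, 151, 149, 146, 143], [142, 144, 117, 47, 22, 125, 147], [142, 144, 141, 107, 133, 152, 147], [138, 140, 146, 149, 148, 144, 142], [144, 148, 145, 143, 141, 142, 144], [147, 144, 143, 142, 145, 149, 156]]
(np.float64(269.45283018867923), np.float64(223.12075471698114)) [ 0.5577 -0.0845  0.125 ]
top [[152, 152, 150, 150, 150, 151, 151], [153, 150, 147, 142, 148, 151, 152], [152, 145, 131, 124, 135, 148, 152], [150, 143, 125, 116, 129, 145, 149], [150, 145, 137, 134, 140, 147, 149], [150, 150, 147, 146, 148, 150, 151], [151, 151, 150, 149, 150, 150, 149]]
(np.float64(304.88775510204084), np.float64(199.78571428571428)) [ 0.5576 -0.0867  0.125 ]
shift ((0.012714430483837802, 0.38941980248556796), 1.0176528568621035)
```

In the scene camera the hole is at (0.5577, -0.0845) and the cat at (0.5573, -0.0842), so it is well centred. Next, take the bare end.

```bash
python3 -m crank '[[0,0,2,0,0,0,6.8],[0,0,3,0,0,0,6.8],[0,0,3,0,0,0,6.8],[0,0,2.5,0,0,0,6.8],[0,0,1.5,0,0,0,6.8],[0,0,0.8,0,0,0,6.8],[0,0,0.5,0,0,0,6.8],[0,0,0.3,0,0,0,6.8],[0,0,0,0,0,0,6.8],[0,0,0,0,0,0,6.8],[0,0,0,0,0,0,6.8]]'; python3 go.py .5694 .164 .125
```

```text
time_s: 16.97
tool_pos: [0.5702, 0.1632, 0.1288]
tool_rot: [0.0, 0.723, 0.691, 0.001]
ft_force: [-0.2, 0.7, 0.7]
width: 0.0679
grip_force: 0.0
pos [0.5702 0.1632 0.1288] x-yaw 87.40276389934417 zax [ 0.0016  0.0002 -1.    ] w 0.0679396845805764 g 0.0 f [-0.2094  0.7448  0.6598] t 16.9667
q [ 0.165   0.4304 -0.6497  1.6605  0.2814  1.1444 -0.6033]
tool cm [ 0.077  -0.086   0.3839]
```

```bash
python3 -m crank '[[0,-0.08,0.2,0,0,0,6.6],[0,0,0.15,0,0,0,6.3],[0,0,0,0,0,0,6],[0,0,0,0,0,0,5.8],[0,0,0,0,0,0,5.6],[0,0,0,0,0,0,5.4],[0,0,0,0,0,0,5.2],[0,0,0,0,0,0,5.1],[0,0,0,0,0,0,5],[0,0,0,0,0,0,4.9]]'; python3 go.py .5694 .164 .125
```

```text
time_s: 17.8
tool_pos: [0.569, 0.1631, 0.1245]
tool_rot: [0.0, 0.723, 0.691, 0.0]
ft_force: [-1.0, -0.4, 1.9]
width: 0.0494
grip_force: 22.5
pos [0.569  0.1631 0.1245] x-yaw 87.41146127757102 zax [ 0.0004 -0.     -1.    ] w 0.049365581677427536 g 22.503715753555298 f [-0.9831 -0.4142  1.9122] t 17.8
q [ 0.1642  0.4334 -0.6488  1.6666  0.2836  1.1372 -0.6055]
tool cm [ 0.0876  0.0368 -0.0495]
```

```bash
python3 -m crank '[[0,0,0,0,0,0,4.7],[0,0,0,0,0,0,4.3],[0,0,0,0,0,0,4.3],[0,0,0,0,0,0,4.3]]'; python3 go.py
python3 - <<'E'
from h import *
for z,uv in((.125,(250+187/8-.44,180+150.5/8-.44)),(.11,(250+452.9/8-.44,180+150.5/8-.44))): print(at_z("top",uv,z))
E
```

```text
time_s: 18.13
tool_pos: [0.5691, 0.1632, 0.1248]
tool_rot: [0.0, 0.723, 0.691, 0.0]
ft_force: [-1.0, -0.9, 4.8]
width: 0.0486
grip_force: 62.1
pos [0.5691 0.1632 0.1248] x-yaw 87.40634383176219 zax [ 0.0006 -0.     -1.    ] w 0.04860724484838518 g 62.10966467857361 f [-1.0166 -0.9121  4.7944] t 18.1333
q [ 0.1642  0.4331 -0.6489  1.6663  0.2835  1.1375 -0.6056]
[0.56086243 0.00734912 0.125     ]
[ 0.56398535 -0.09114109  0.11      ]
```

```bash
python3 -m crank '[[-0.1,0,0,0,0,0,4.3],[-0.2,0,0,0,0,0,4.3],[-0.3,0,0,0,0,0,4.3],[-0.4,0,0,0,0,0,4.3],[-0.5,0,0,0,0,0,4.3],[-0.5,0,0,0,0,0,4.3],[-0.5,0,0,0,0,0,4.3],[-0.5,0,0,0,0,0,4.3],[-0.5,0,0,0,0,0,4.3],[-0.5,0,0,0,0,0,4.3],[-0.4,0,0,0,0,0,4.3],[-0.3,0,0,0,0,0,4.3],[-0.2,0,0,0,0,0,4.3],[-0.1,0,0,0,0,0,4.3],[0,0,0,0,0,0,4.3],[0,0,0,0,0,0,4.3]]'; python3 go.py
```

```text
time_s: 19.47
tool_pos: [0.5669, 0.1136, 0.1248]
tool_rot: [0.0, 0.723, 0.691, 0.001]
ft_force: [0.7, 3.8, 5.3]
width: 0.0483
grip_force: 62.2
pos [0.5669 0.1136 0.1248] x-yaw 87.42710624600564 zax [ 0.001   0.0007 -1.    ] w 0.048263050708584374 g 62.16226816177368 f [0.664  3.7586 5.2584] t 19.4667
q [ 0.2485  0.4005 -0.6402  1.7044  0.261   1.1224 -0.5126]
```

```bash
python3 -m crank '[[-0.1,0,0,0,0,0,4.3],[-0.2,0,0,0,0,0,4.3],[-0.3,0,0,0,0,0,4.3],[-0.4,0,0,0,0,0,4.3],[-0.5,0,0,0,0,0,4.3],[-0.5,0,0,0,0,0,4.3],[-0.5,0,0,0,0,0,4.3],[-0.5,0,0,0,0,0,4.3],[-0.4,0,0,0,0,0,4.3],[-0.3,0,0,0,0,0,4.3],[-0.2,0,0,0,0,0,4.3],[-0.1,0,0,0,0,0,4.3],[0,0,0,0,0,0,4.3],[0,0,0,0,0,0,4.3]]'; python3 go.py
python3 - <<'E'
from catfit import *
pics={}
for n in("scene","top"):
    p,D=snapshot(n); pics[n]=p; cv2.imwrite(f"pics/{n}5.png",p); np.save(f"{n}5.npy",D)
    for t,z in(("batten_line",.125),("stand_edge",.11)):
        for r in tip_of(n,t)[:2]: print(n,t,round(r["conf"],2),np.round(r["uv"],1),at_z(n,r["uv"],z))
u,v=map(int,proj("scene",(.56,-.12,.13))); a=cv2.resize(pics["scene"][v-32:v+28,u-35:u+45],None,fx=5,fy=5,interpolation=cv2.INTER_CUBIC); print(u-35,v-32)
u,v=map(int,proj("top",(.56,-.12,.13))); b=cv2.resize(pics["top"][v-30:v+30,u-45:u+35],None,fx=5,fy=5,interpolation=cv2.INTER_CUBIC); print(u-45,v-30)
cv2.imwrite("pics/slid.png",np.hstack([a,b]))
E
```

```text
time_s: 20.63
tool_pos: [0.565, 0.0736, 0.1248]
tool_rot: [0.0, 0.723, 0.691, 0.001]
ft_force: [-0.1, 4.3, 5.7]
width: 0.0481
grip_force: 62.2
pos [0.565  0.0736 0.1248] x-yaw 87.42656730267444 zax [ 0.0009  0.0006 -1.    ] w 0.04811571827879876 g 62.17134475708008 f [-0.1421  4.2924  5.6757] t 20.6333
q [ 0.3135  0.38   -0.6296  1.7267  0.2455  1.1137 -0.4361]
scene batten_line 0.95 [269.8 219.2] [ 0.5465 -0.074   0.125 ]
scene stand_edge 0.58 [265.3 229.2] [ 0.556  -0.0969  0.11  ]
top batten_line 0.69 [304.  201.4] [ 0.5528 -0.0841  0.125 ]
top stand_edge 0.96 [304.2 201.8] [ 0.5536 -0.0853  0.11  ]
224 196
271 168
```

View pics/slid.png

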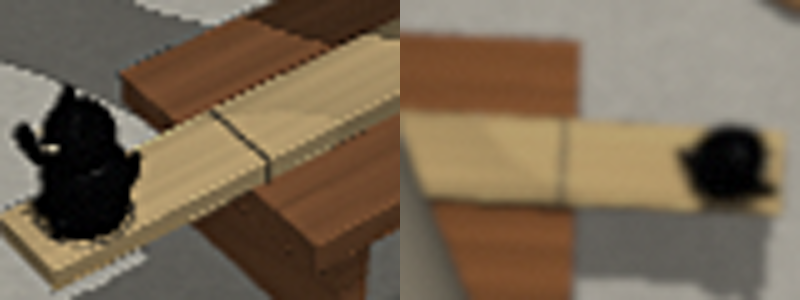

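The line is now near the edge: top crop line at x≈562, edge at x≈577, so roughly 9 mm to go. I'll measure it subpixel.

```bash
cat > edge.py <<'E'
from catfit import *
def run(p,r0,lc,ec,verbose=1):
    g=cv2.GaussianBlur(cv2.cvtColor(p,cv2.COLOR_BGR2GRAY).astype(np.float32),(1,3),0); E=[];L=[]
    red=p[...,2].astype(float)-p[...,0]
    for r in list(range(r0-23,r0-11))+list(range(r0+13,r0+25)):
        d=np.abs(np.diff(cv2.GaussianBlur(red,(3,3),0)[r,ec-6:ec+7])); i=d.argmax()
        if d.max()>8: k=slice(max(i-2,0),i+3); E.append((ec-6+.5+(d[k]*np.arange(13-1)[k]).sum()/d[k].sum(),r))
    for r in range(r0-5,r0+6):
        w=g[r,lc-5:lc+6]; k=np.clip(np.median(w)-w-5,0,None)
        if k.sum()>8: L.append((lc-5+(k*np.arange(11)).sum()/k.sum(),r))
    return [np.array([at_z("top",q,z)[:2] for q in A]) for A,z in((E,.11),(L,.125))]
def report(E,L):
    (vx,vy,x0,y0)=cv2.fitLine(E.astype(np.float32),cv2.DIST_HUBER,0,1e-4,1e-4).ravel()
    n=np.array([-vy,vx]); n*=np.sign(n[1]); d=(L-[x0,y0])@n*1e3
    (lx,ly,_,_)=cv2.fitLine(L.astype(np.float32),cv2.DIST_HUBER,0,1e-4,1e-4).ravel()
    print("edge n yaw",np.degrees(np.arctan2(n[1],n[0])),"line-edge mm",d.mean(),d.std(),len(E),len(L),"rel deg",np.degrees(np.arctan((ly/lx-vy/vx))), "res",((E-[x0,y0])@n*1e3).std())
E
python3 - <<'E'
from edge import *
report(*run(cv2.imread("pics/top0.png"),199,273,306))
report(*run(cv2.imread("pics/top5.png"),200,303,306))
E
```

```text
edge n yaw 88.16351 line-edge mm 97.85515119464216 0.18244845454074307 24 11 rel deg -0.4067228 res 0.2786802218223499
edge n yaw 88.14194 line-edge mm 8.09850039934994 0.4253862548375337 24 11 rel deg -2.0499732 res 0.31350430386679856
```

Run:
```python
from fit import *
f=lambda x,y:(224+(x+.5)/5-.5,196+(y+.5)/5-.5)
a,b=[at_z("scene",f(*q),.11)[:2] for q in((121,73),(315,248))]
c,d=[at_z("scene",f(*q),.125)[:2] for q in((212,112),(268,158))]
print(a,b,np.linalg.norm(a-b),c,d,np.linalg.norm(c-d))
n=np.array([-(b-a)[1],(b-a)[0]]);n/=np.linalg.norm(n);n*=np.sign(n[1]);print(((c+d)/2-a)@n*1e3, np.degrees(np.arctan2(n[1],n[0])))
```

```text
[ 0.4667 -0.0849] [ 0.6347 -0.0936] 0.16820374041546318 [ 0.5365 -0.0785] [ 0.5821 -0.0793] 0.0456103922146405
10.754435469006111 87.02391230832855
```

```bash
python3 -m crank '[[-0.1,0,0,0,0,0,4.3],[-0.2,0,0,0,0,0,4.3],[-0.3,0,0,0,0,0,4.3],[-0.2,0,0,0,0,0,4.3],[-0.1,0,0,0,0,0,4.3],[0,0,0,0,0,0,4.3],[0,0,0,0,0,0,4.3],[0,0,0,0,0,0,4.3],[0,0,0,0,0,0,4.3]]'; python3 go.py
python3 - <<'E'
from edge import *
pics={}
for n in("scene","top"):
    p,D=snapshot(n); pics[n]=p; cv2.imwrite(f"pics/{n}6.png",p)
    W=cloud(n,D);Z=W[...,2]; box=(W[...,0]>.5)&(W[...,0]<.65)&(W[...,1]>-.3)&(W[...,1]<.02)
    m=box&(Z>.115)&(Z<.134)&(p[...,1]>120); X=W[m]; print(n,"plane slope",np.linalg.lstsq(np.c_[X[:,:2],np.ones(len(X))],X[:,2],rcond=None)[0])
report(*run(pics["top"],200,306,306))
d=np.array([np.cos(np.radians(87.5)),np.sin(np.radians(87.5))])
for n,s in(("scene",(.5577,-.0845)),("top",(.5576,-.0867))):
    t=np.array(s)-.0986*d; print(n,"spot",t); catfit({n:pics[n]},*t,.125)
u,v=map(int,proj("scene",(.56,-.12,.13))); a=cv2.resize(pics["scene"][v-32:v+34,u-45:u+35],None,fx=5,fy=5,interpolation=cv2.INTER_CUBIC)
u,v=map(int,proj("top",(.56,-.12,.13))); b=cv2.resize(pics["top"][v-33:v+33,u-45:u+35],None,fx=5,fy=5,interpolation=cv2.INTER_CUBIC)
cv2.imwrite("pics/end.png",np.hstack([a,b]))
E
```

```text
time_s: 21.68
tool_pos: [0.5646, 0.0647, 0.1248]
tool_rot: [0.0, 0.723, 0.691, 0.001]
ft_force: [0.4, 3.9, 5.9]
width: 0.0482
grip_force: 62.2
pos [0.5646 0.0647 0.1248] x-yaw 87.42859652686526 zax [ 0.0009  0.0007 -1.    ] w 0.04820960528077624 g 62.17344045639038 f [0.436  3.8823 5.8569] t 21.6833
q [ 0.3278  0.3761 -0.6269  1.7307  0.2422  1.1121 -0.4187]
scene plane slope [0.0048 0.0012 0.1232]
top plane slope [-0.0201  0.0032  0.1372]
edge n yaw 88.15382 line-edge mm -0.916953756662814 0.3641208290631314 24 11 rel deg -1.8833432 res 0.3147180454333569
scene spot [ 0.5534 -0.183 ]
scene 475 0.7871198568872988 [ 0.5526 -0.1832]
all 0.0 0.7871198568872988 [ 0.5526 -0.1832]
top spot [ 0.5533 -0.1852]
top 188 0.7551020408163265 [ 0.5502 -0.1836]
all 0.0 0.7551020408163265 [ 0.5502 -0.1836]
```

View pics/end.png

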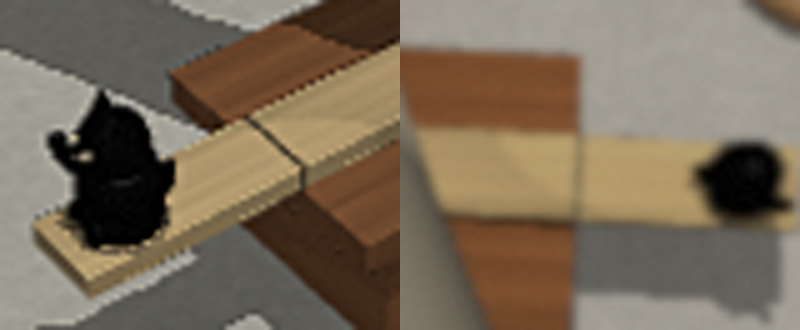

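The line lies at the edge (top crop line and edge both at x≈577), the batten is flat, and the cat is upright on its circle with the grip at 62 N. Handing in.

```bash
python3 -c "
from plant import order
print(order.finish_job())"
```

```text
the job is handed in; nothing more can be done
None
```

The job is handed in, though no verdict came back: the cat stands upright on its circle, an estimated 1–3 mm off centre, and the pencil line is about 1 mm from the stand's edge and square to within about 2°. The batten is flat, the gripper still holds its bare end, and the arm kept clear of the other things on the bench.

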